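# Swing the drilling template over the work

## Robot

A 6-joint arm with a two-finger parallel gripper is mounted at the origin on a cart in front of the work surface, level with it; the furniture and walls round the work are solid. World frame = base frame: x ahead of the robot, y to its left, z up, the work surface at z = 0. Lengths are in mm, angles in rad, forces in N, time in s.
With the tool pointing down it reaches from about 400 to 925 mm from the base axis. Payload 12.5 kg.
Tool frame: the origin (TCP) lies between the finger pads; the fingertips stand 11 mm ahead of it and the grasp point (between the pads) lies 8 mm behind it (env.tip_extent is the distance from the TCP to the fingertips, in mm); x points along the fingers, z is the direction in which the jaws open and shut, and the axes are right-handed (so a half turn about x gives the same grasp; the last joint's range is limited). The gripper opens to 95 mm and grips with 3 to 60 N. Pads are 20 mm wide; open, the fingers measure 119 mm over their backs; the gripper's body (75 mm by 180 mm) begins 59 mm behind the grasp point.
Start: joints at [1.147, 0.491, 1.559, -0, 1.092, -0.106], TCP at [195.281, 593.726, 225.661] pointing down, gripper open.
Joint ranges: [-3.1, 3.1], [-0.84, 2.19], [0.05, 2.79], [-1.13, 4.28], [0.06, 2.93], [-2.69, 2.69]. Speed limits (rad/s): [2.22, 2.22, 2.79, 3.14, 3.14, 3.14].

## Interface

Orientations are given as [roll, pitch, yaw] about the fixed x, y, z axes, in that order (R = Rz(yaw) Ry(pitch) Rx(roll)).
In Python, from cell import status, imaging, env gives the robot as it stands. The module is installed in compiled form; this text tells all that it offers.
- The arm moves only by the tool apply_moves, never from a script. Its argument "increments" is a list of rows, each a list of 5 numbers: the closure, from 0 (fully open) to 1 (shut), then the shift along the tool's x, y, z in mm, then the turn about the tool's x in degrees. A call has 1 to 10 rows; each row shifts and turns the commanded pose from where the row before left it, along the tool's axes as they then stand; what a row does not reach is not made up. A row lasts 1/10 s, in which the tool goes at most 50 mm and 8.59 degrees, less where a joint would pass 70% of its speed; a pose out of reach is approached as far as the arm can. A call with a gripper value outside its range is refused whole. The fingers move at their own pace and stop on an object; the grip force is fixed at half the most. Time passes only in rows, so rows that do not move let the fingers close. It gives the time, the measured TCP pose, the force and the opening at its end, in the units of the state.
- status.state(): the state, without advancing time (a new reading comes with each control period).
- imaging.read_camera(name): name is "side" or "top" or "wrist"; returns a dict with "pixels" (400x640x3 uint8, red, green, blue), "fovy" (degrees; the focal length in pixels is half the picture's height over the tangent of half this angle, whatever the lens; pixels are square), "cx", "cy" (the principal point, pixels), "distortion" ([k1, k2, p1, p2, k3] as OpenCV has them; the pictures are not rectified), "R" (3x3) and "t" (3): a world point X has camera coordinates R X + t. Camera axes: x right, y down, z forward; pixel columns grow to the right and rows downward; lengths in mm; the calibration is good to about 2 mm. A picture is of the moment at which its call begins. There is no depth.
- env.job_done(): hands the job in, once; it reports no verdict.
The state is a dict: "t": time; "joints": joint angles; "qvel": joint speeds; "tau": joint torques, N m; "eef_pos": TCP position; "tcp_rot": TCP orientation; "ft_force": force on the tool from outside, world axes, zero at the start; "moment": the same for the moment, N m; "opening": opening from 0.0 (shut) to 1.0 (fully open).
Only numpy, scipy, OpenCV 4.12 (cv2) and the standard library are available. Lean on these libraries where they do the work, as an engineer would, in place of code of your own. Each camera call takes 0.05 s, during which the arm holds its last target. There are 200 camera calls.

## Task

On the drilling jig, flip the hinged template leaf over its spine, from where it is parked on the left to the right, until it lies fully down flat over the wooden block. Push it with the fingertips, without pinching it, slamming it or flinging it over, and leave the block and the loose things around the jig where they are.

Things in the scene. Friction and masses are not known exactly. Their poses are not given: they have to be found in the camera images.
- stand: drilling jig screwed to the bench: plywood base 160 x 215 x 18 mm, origin at bench level under the spine. x runs along the spine, y to the side where the leaf is parked (left, world +y, turned by -0.5 to +0.25 rad), z up. Base from y = -142 to +72 mm; past +72 mm it is free under the leaf down to the bench. Two bearing blocks at x = +/-66 mm, 96 mm high; two parking posts at x = +/-45, y = +50 mm, 82 mm high
- rest (a point): point midway between the tops of the two rubber-topped posts (x = +/-45, y = -123 mm of the stand, 80 mm high) on which the flipped leaf lies; axes as the stand. Between them and the spine is a plywood bed, top 45 mm high, with the block on it
- spine (a point): middle of the hinge axis, 85 mm above the bench, between the bearing blocks; axes as the stand. In front of the jig, towards the robot, stands the fixed bench vise (near x = 0.30 to 0.48, y = -0.19 to 0.02 m of the world, about 0.16 m high): keep the gripper clear of it
- leaf (a joint): leaf's angle about the spine, rad: 0 = level on the parked side (+y of the stand), pi/2 = upright, pi = level on the other side over the block (end stop). Starts at 0 to 0.25. The hinge is stiff by friction (0.25 N m) and the leaf (0.2 kg) stays at any angle where it is left, so it must be pushed all the way down; about 1 to 4 N at the free edge moves it
- leaf_edge (a point): middle of the leaf's free edge, half way through its 4 mm thickness, 130 mm from the hinge axis; moves with the leaf. y points from the spine out to this edge, z up when parked. The leaf is a plain aluminium plate, 110 mm along the spine, from 12 to 130 mm off the axis
- drill_face (a point): middle of the dark steel drill plate with five brass bushes (80 mm along the spine x 90 x 3 mm) fixed on the leaf's face that is up when parked, its rim 14 mm in from the leaf's free edge; 71 mm off the hinge axis, 5 mm above the leaf's mid-plane. Axes as leaf_edge
- block: wooden block 45 x 90 x 32 mm lying loose between low steel rails on the jig's bed, 90 mm side along the stand's y; origin in the middle of its underside, 45 mm above the bench. Its top is about 3 mm under the flipped leaf
- tape: pocket tape measure, 58 x 74 x 35 mm, bystander on the bench; origin under its middle
- bolt: bolt 80 mm tall standing on its head, 24 x 27 mm, bystander; origin under its middle
- driver: screwdriver with yellow handle, 240 mm long, 31 mm high, lying behind the jig, bystander; origin under its middle
- pipe: rusty round pipe offcut, 42 mm wide, 58 mm tall, standing on the bench at the right of the vise, bystander; origin under its middle
There are look-alikes about, which are no part of the job. Leave any blue or green look-alike of the block alone.

How it is judged (in metres and radians):
On the way:
1. the leaf has been raised to about upright (value of joint leaf above 1.4 rad).
At the end, for the whole second after the job is handed in: The leaf lies at rest on the other side of its spine, within 0.06 rad of fully down; the block is still flat in its nest, within 10 mm of its start (value of joint leaf above 3.08 rad and velocity of joint leaf between -0.05 and 0.05 rad/s and distance of block from where it was at the start of the episode below 0.01 m and angle between block's own z axis and vertical below 0.1 rad); the robot touches nothing.
It fails at once if the leaf is pinched: fingers press on both its faces (drill plate and plain plate) at once with more than 2 N each (contact force between the fingers and leaf_c2 above 2 N and contact force between the fingers and leaf_c3 above 2 N).
It fails at once if the leaf is flung or slammed (faster than 4 rad/s) (velocity of joint leaf above 4 rad/s).
It fails at once if the wooden block is lifted or shifted by more than 15 mm (distance of block from where it was at the start of the episode above 0.015 m).
It fails at once if a loose bystander is displaced by more than 30 mm (distance of any of tape, bolt, driver, pipe from where it was at the start of the episode above 0.03 m).
It also fails if it takes over 45 s, if anything falls off the work surface, if the arm or the gripper's body presses on something with over 40 N, if the wrist force passes 120 N, or if a joint passes its speed limit or range.

## Working session

There is one attempt and no reset: what is moved stays moved. The work goes in short steps, Python scripts to look and compute and a tool call to move; the robot and the scene stay as the last step left them, time stands still between calls to the robot, and variables do not carry over. Pictures are saved under pics/ and viewed, about 8 in all and at most 12, crops included, and the job is handed in when it is done.

Besides the shell and the picture viewer there is one more tool, called by a JSON object that holds its "op" and its "data", one argument or row to a line. apply_moves: Moves the arm, as the interface text tells. Its arguments: {"type":"object","properties":{"increments":{"type":"array"}},"required":["increments"]}

```bash
mkdir -p pics; cat > h.py <<'E'
import numpy as np, cv2
from cell import status, imaging, env
def K(c):
    f=200/np.tan(np.radians(c["fovy"])/2); return np.array([[f,0,c["cx"]],[0,f,c["cy"]],[0,0,1.]])
def snap(n,name):
    c=imaging.read_camera(n); cv2.imwrite("pics/%s.png"%name,c["pixels"][:,:,::-1]); np.save("pics/%s.npy"%name,{k:c[k] for k in c if k!="pixels"},allow_pickle=True); return c
def load(name): return np.load("pics/%s.npy"%name,allow_pickle=True).item()
def proj(c,P): return cv2.projectPoints(np.array(P,float).reshape(-1,3),cv2.Rodrigues(np.array(c["R"],float))[0],np.array(c["t"],float),K(c),np.array(c["distortion"],float))[0][:,0]
def back(c,uv,z):
    u=cv2.undistortPoints(np.array(uv,float).reshape(-1,1,2),K(c),np.array(c["distortion"],float))[:,0]
    R=np.array(c["R"]);o=-R.T@np.array(c["t"]); d=np.c_[u,np.ones(len(u))]@R
    return o+d*((z-o[2])/d[:,2])[:,None]
E
python3 - <<'E'
from h import *
a=snap("top","top1");b=snap("side","side1")
print(status.state())
for c in(a,b): print(-np.array(c["R"]).T@np.array(c["t"]),c["fovy"])
E
```

```text
{'t': 0.1, 'joints': array([ 1.14738605e+00,  4.91491444e-01,  1.55936335e+00,  1.25640516e-05,
        1.09170011e+00, -1.05574015e-01]), 'qvel': array([ 3.40361609e-06,  2.06945117e-04,  6.09105775e-04, -1.15796669e-03,
       -3.08261109e-04,  7.42403469e-04]), 'tau': array([ 3.11388620e-03, -6.13628125e+01, -2.58609563e+01,  6.94210804e-02,
        4.69903811e-02, -8.72007217e-05]), 'eef_pos': array([195.20099103, 593.53356033, 225.13371064]), 'tcp_rot': array([ 3.02443815,  1.569834  , -2.00579289]), 'ft_force': array([ 0.32865868, -0.46163464, -0.84007193]), 'moment': array([ 0.02346737,  0.01782759, -0.01467391]), 'opening': 1.0023658142876395}
[ 395.12196273 -151.20353725 1350.822939  ] 50.45276102083862
[ 112.28156493 -987.33507318  759.78623397] 45.93526792489563
```

View pics/top1.png

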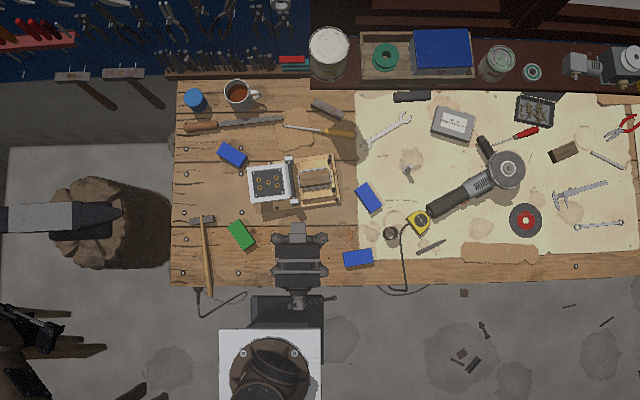

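View pics/side1.png

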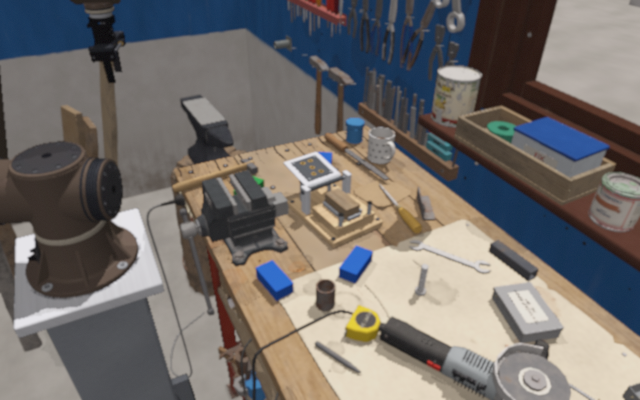

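The top view shows the leaf (white plate, drill plate) at about (268,183), the spine near x=290, the bed and block at (318,180), and the vise at (300,255). I'll enlarge it.

```bash
python3 - <<'E'
import cv2
a=cv2.imread("pics/top1.png")[140:225,235:355];b=cv2.imread("pics/side1.png")[140:255,270:395]
cv2.imwrite("pics/c1.png",cv2.resize(a,None,fx=6.5,fy=6.5,interpolation=cv2.INTER_CUBIC))
cv2.imwrite("pics/c2.png",cv2.resize(b,None,fx=5,fy=5,interpolation=cv2.INTER_CUBIC))
E
```

```text
(no output)
```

View pics/c1.png

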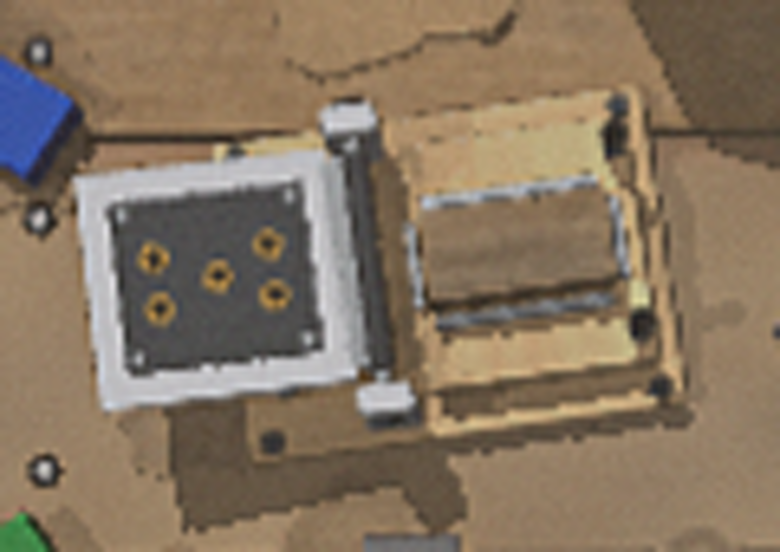

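View pics/c2.png

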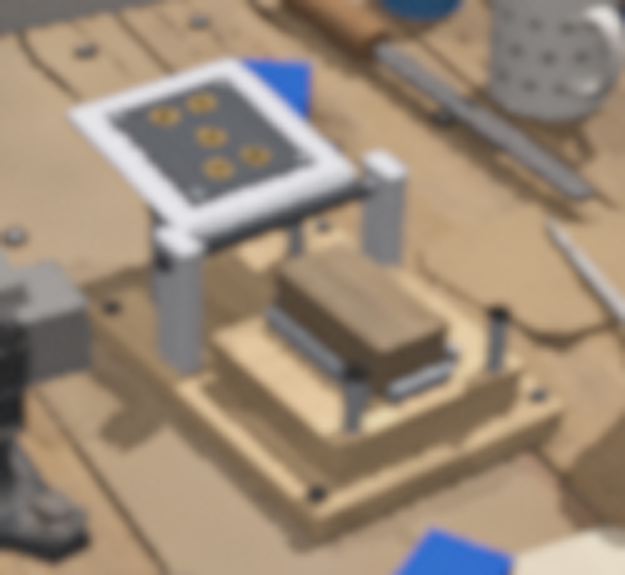

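```bash
cat > fit.py <<'E'
from h import *
from scipy.optimize import least_squares
def S2W(p,P):
    c,s=np.cos(p[2]),np.sin(p[2]);P=np.atleast_2d(P)
    return np.c_[p[0]+c*P[:,0]-s*P[:,1],p[1]+s*P[:,0]+c*P[:,1],P[:,2]]
def L(th,x,r,h): return [x,r*np.cos(th)-h*np.sin(th),85+r*np.sin(th)+h*np.cos(th)]
if __name__=="__main__":
    T=load("top1");D=load("side1")
    fx1=[((348,118),(66,0,96)),((387,400),(-66,0,96)),((635,88),(80,-142,18)),((685,425),(-80,-142,18)),((255,460),(-80,72,18)),((616,132),(45,-123,80)),((641,325),(-45,-123,80))]
    lf1=[((77,180),(55,130,2)),((107,408),(-55,130,2)),((218,276),(0,71,6.5))]
    fx2=[((182,240),(-66,0,96)),((384,165),(66,0,96)),((354,372),(-45,-123,80)),((498,313),(45,-123,80)),((318,522),(-80,-142,18)),((560,405),(80,-142,18))]
    lf2=[((70,113),(-55,130,2)),((235,60),(55,130,2))]
    a=lambda l:np.array([x[1] for x in l],float)
    def uv(l,s,o): return (np.array([x[0] for x in l],float)+.5)/s-.5+o
    U1=uv(fx1+lf1,6.5,[235,140]);U2=uv(fx2+lf2,5,[270,140])
    def res(p):
        W=lambda f,l:S2W(p,np.r_[a(f),[L(p[3],*q) for q in a(l)]])
        e1=proj(T,W(fx1,lf1))-U1-p[4:6]; e2=proj(D,W(fx2,lf2))-U2-p[6:8]
        return np.r_[e1.ravel(),e2.ravel(),p[4:8]*.5]
    r=least_squares(res,[500,-100,-.1,.1,0,0,0,0],loss="soft_l1")
    print(r.x.round(3));print(res(r.x)[:-4].reshape(-1,2).round(1).tolist())
    np.save("p.npy",r.x)
    for q in ([0,0,85],[0,-123,80]): print(S2W(r.x,q))
    print([S2W(r.x,L(r.x[3],x,130,0)).round(0).tolist() for x in(-55,0,55)])
E
python3 fit.py
```

```text
[ 6.06753e+02 -7.65730e+01  1.28000e-01  6.40800e+00 -2.32000e-01
 -6.71000e-01 -1.19000e-01 -7.40000e-02]
[[0.2, 0.2], [-0.2, -0.2], [1.0, -0.1], [0.4, -2.9], [-0.6, 0.9], [0.1, 0.5], [0.4, -0.3], [-0.3, -0.6], [-0.8, 0.5], [-0.2, 0.1], [-0.6, -0.0], [0.4, -0.0], [0.1, 0.1], [0.3, 0.0], [-0.6, -0.6], [1.3, 0.4], [-0.6, 0.1], [-0.1, -0.1]]
[[606.75269258 -76.57306391  85.        ]]
[[ 622.40345924 -198.57328319   80.        ]]
[[[536.0, 44.0, 101.0]], [[590.0, 51.0, 101.0]], [[645.0, 58.0, 101.0]]]
```

The fit is good: residuals are about 1 px, the stand is at (607,-77) with yaw 0.128, and the leaf is at about 0.125 rad. The tool can only point down, so I'll press the closed fingers against the free edge, moving in and up along its arc. Past upright I'll push the plain face over and down.

```bash
cat > g.py <<'E'
from fit import *
from scipy.spatial.transform import Rotation as Ro
p=np.load("p.npy"); p[3]%=2*np.pi
def tool():
    s=status.state(); return s,Ro.from_euler("xyz",s["tcp_rot"]).as_matrix()
def sc(P):
    c,s=np.cos(p[2]),np.sin(p[2]);d=np.array(P)-[p[0],p[1],0]; return np.array([c*d[0]+s*d[1],-s*d[0]+c*d[1],d[2]])
def need(P): # tool-axis shift to stand point P
    s,R=tool(); return R.T@(S2W(p,P)[0]-s["eef_pos"])
E
python3 - <<'E'
from g import *
s,R=tool();print(R.round(3));print("TCP in stand",sc(s["eef_pos"]))
c,q=np.cos(p[2]),np.sin(p[2]);M=np.array([[c,q,0],[-q,c,0],[0,0,1]])
print("stand axes of tool\n",(M@R).round(3))
E
```

```text
[[-0.    -0.95   0.313]
 [-0.001  0.313  0.95 ]
 [-1.     0.    -0.001]]
TCP in stand [-322.94077577  717.02646134  225.13371064]
stand axes of tool
 [[-0.001 -0.902  0.431]
 [-0.001  0.431  0.902]
 [-1.     0.    -0.001]]
```

{"op": "apply_moves", "data": {
  "increments": [
    [1,0,0,0,-8.5],
    [1,0,0,0,-8.5],
    [1,0,0,0,-8.5],
    [1,0,-23,-38,0],
    [1,0,-23,-38,0],
    [1,0,-23,-38,0],
    [1,0,-23,-38,0],
    [1,0,-23,-38,0],
    [1,0,-23,-38,0],
    [1,0,-23,-38,0]
  ]
}}

```text
t: 1.1
eef_pos: [389.5, 348.7, 225.6]
tcp_rot: [1.536, 1.571, -3.049]
ft_force: [-0.1, 0.8, -0.6]
opening: 0.214
```

{"op": "apply_moves", "data": {
  "increments": [
    [1,0,-23,-38,0],
    [1,0,-23,-38,0],
    [1,0,-23,-38,0],
    [1,0,-23,-38,0],
    [1,0,-23,-38,0],
    [1,20,-23,-38,0],
    [1,40,0,0,0],
    [1,40,0,0,0],
    [1,0,0,0,0],
    [1,0,0,0,0]
  ]
}}

```text
t: 2.1
eef_pos: [554.6, 141.8, 126.0]
tcp_rot: [1.503, 1.57, -3.082]
ft_force: [-0.3, -0.2, 1.3]
opening: 0.007
```

```bash
python3 - <<'E'
from g import *
c=snap("wrist","w1");s,R=tool()
print(s["t"],s["ft_force"],s["opening"],"stand",sc(s["eef_pos"]),"need",need([0,150,91]))
E
```

```text
2.15 [0.16697107 0.67717094 0.5879188 ] 0.005990939098279467 stand [-23.36676501 223.37582916 127.09857719] need [ 36.12262253 -23.31267506 -73.38120066]
```

View pics/w1.png

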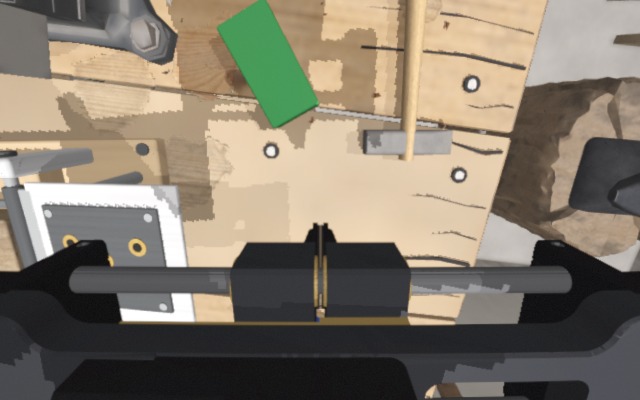

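```bash
python3 - <<'E'
from g import *
c=load("w1");s,R=tool();o=s["eef_pos"]
for x in(11,0,-8,-30,-55):
  print(x,proj(c,[o+R@np.array([x,y,z]) for y,z in((-10,0),(10,0),(-10,12),(10,12),(0,47))]).round(0).tolist())
print("leaf edge corners",proj(c,[S2W(p,L(p[3],x,130,2))[0] for x in(-55,55)]))
im=cv2.imread("pics/w1.png")[200:340,200:440];cv2.imwrite("pics/w1c.png",cv2.resize(im,None,fx=3,fy=3,interpolation=cv2.INTER_CUBIC))
E
```

```text
11 [[322.0, 257.0], [322.0, 227.0], [341.0, 257.0], [341.0, 227.0], [396.0, 242.0]]
0 [[322.0, 265.0], [322.0, 234.0], [342.0, 265.0], [342.0, 234.0], [401.0, 250.0]]
-8 [[322.0, 272.0], [322.0, 240.0], [343.0, 272.0], [343.0, 240.0], [405.0, 256.0]]
-30 [[322.0, 294.0], [322.0, 258.0], [346.0, 294.0], [347.0, 258.0], [417.0, 276.0]]
-55 [[322.0, 328.0], [323.0, 286.0], [351.0, 328.0], [352.0, 286.0], [436.0, 307.0]]
leaf edge corners [[175.6069321  188.82377755]
 [195.20811989 331.88127362]]
```

View pics/w1c.png

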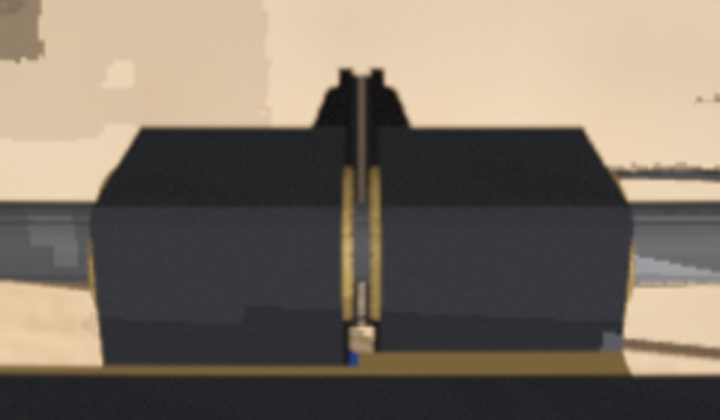

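The finger tips are slim and flare along the jaw axis, so I'll turn the jaws 90° and push with the flat finger sides.

{"op": "apply_moves", "data": {
  "increments": [
    [1,0,0,0,8.5],
    [1,0,0,0,8.5],
    [1,0,0,0,8.5],
    [1,0,0,0,8.5],
    [1,0,0,0,8.5],
    [1,0,0,0,8.5],
    [1,0,0,0,8.5],
    [1,0,0,0,8.5],
    [1,0,0,0,8.5],
    [1,0,0,0,8.5]
  ]
}}

```text
t: 3.15
eef_pos: [555.4, 142.3, 128.3]
tcp_rot: [-0.056, 1.567, 0.153]
ft_force: [0.6, -0.3, -0.1]
opening: 0.004
```

{"op": "apply_moves", "data": {
  "increments": [
    [1,0,0,0,5],
    [1,12,-20,8,0],
    [1,12,-20,8,0],
    [1,12,-20,7,0],
    [1,0,-10,0,0],
    [1,0,0,0,0],
    [1,0,0,0,0]
  ]
}}

```text
t: 3.85
eef_pos: [586.4, 75.7, 91.1]
tcp_rot: [-0.006, 1.569, 0.121]
ft_force: [-0.6, 1.3, 1.3]
opening: 0.006
```

```bash
python3 - <<'E'
from g import *
s,R=tool()
print(s["t"],s["joints"],s["ft_force"],"stand",sc(s["eef_pos"]),"need",need([0,145,91]))
E
```

```text
3.85 [ 1.65853651e-02  6.06251714e-01  1.77265861e+00  2.75656658e-04
  7.60870865e-01 -1.10875066e-01] [-0.63681028  1.26980679  1.2895709 ] stand [ -0.77827185 153.60644844  91.13728552] need [ 0.13880401 -8.60619201  0.780834  ]
```

{"op": "apply_moves", "data": {
  "increments": [
    [1,0,-5,0,0],
    [1,0,-4,0,0],
    [1,0,-2,0,0],
    [1,0,0,0,0]
  ]
}}

```text
t: 4.25
eef_pos: [587.7, 64.1, 89.7]
tcp_rot: [0.33, 1.571, 0.457]
ft_force: [0.3, 0.2, -0.6]
opening: -0.0
```

{"op": "apply_moves", "data": {
  "increments": [
    [1,0,-1.5,0,0],
    [1,0,0,0,0]
  ]
}}

```text
t: 4.45
eef_pos: [587.7, 63.7, 89.7]
tcp_rot: [1.587, 1.569, 1.714]
ft_force: [-1.6, 6.1, 1.7]
opening: 0.004
```

{"op": "apply_moves", "data": {
  "increments": [
    [1,0,-1.5,0,0],
    [1,0,0,0,0]
  ]
}}

```text
t: 4.65
eef_pos: [587.7, 63.4, 89.7]
tcp_rot: [1.565, 1.568, 1.692]
ft_force: [-1.4, 16.3, 2.3]
opening: 0.005
```

Contact: 16 N on the edge. Now move up and in.

{"op": "apply_moves", "data": {
  "increments": [
    [1,-3,-0.4,0,0],
    [1,-3,-0.4,0,0],
    [1,-3,-0.5,0,0]
  ]
}}

```text
t: 4.95
eef_pos: [587.8, 62.1, 98.6]
tcp_rot: [1.691, 1.568, 1.818]
ft_force: [-0.1, 15.3, 0.3]
opening: 0.006
```

```bash
python3 - <<'E'
from g import *
s,R=tool();print(s["ft_force"],sc(s["eef_pos"]))
c=snap("side","s2");im=c["pixels"][110:240,240:400,::-1];cv2.imwrite("pics/s2c.png",cv2.resize(im,None,fx=4,fy=4,interpolation=cv2.INTER_CUBIC))
E
```

```text
[-0.1476599  15.33378622  0.31311867] [ -1.12159517 139.9251841   98.55389736]
```

View pics/s2c.png

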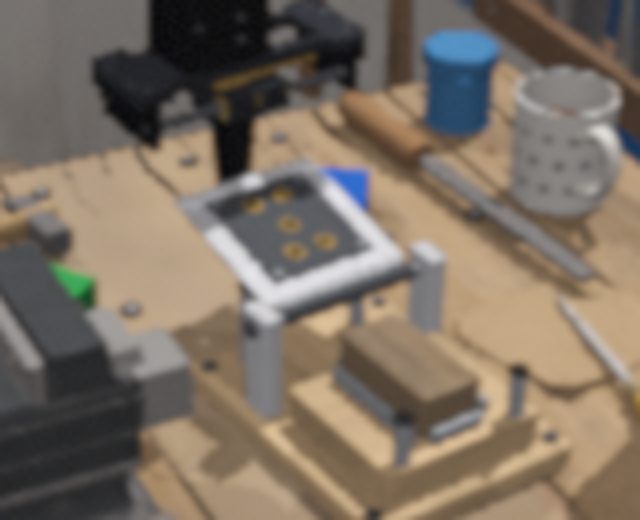

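The leaf follows: the finger's y position gives about 0.19 rad, and the picture shows the finger at the edge with the leaf tilted up. I'll continue along the arc.

{"op": "apply_moves", "data": {
  "increments": [
    [1,-7.6,-1.7,0,0],
    [1,-7.5,-2.2,0,0],
    [1,-7.4,-2.6,0,0]
  ]
}}

```text
t: 5.3
eef_pos: [588.8, 55.6, 121.4]
tcp_rot: [1.582, 1.568, 1.709]
ft_force: [-0.8, 13.2, 2.4]
opening: 0.005
```

```bash
python3 - <<'E'
from g import *
s,R=tool();print(s["ft_force"],sc(s["eef_pos"]))
E
```

```text
[-0.80264928 13.21813518  2.39159317] [ -1.03271872 133.3942157  121.44234571]
```

{"op": "apply_moves", "data": {
  "increments": [
    [1,-7.2,-3.1,0,0],
    [1,-7,-3.5,0,0],
    [1,-6.8,-3.9,0,0],
    [1,-6.5,-4.3,0,0],
    [1,-6.3,-4.7,0,0]
  ]
}}

```text
t: 5.8
eef_pos: [591.4, 36.0, 155.8]
tcp_rot: [1.325, 1.568, 1.453]
ft_force: [-1.1, 12.1, 5.9]
opening: 0.005
```

```bash
python3 - <<'E'
from g import *
s,R=tool();print(s["ft_force"],sc(s["eef_pos"]))
E
```

```text
[-1.12237208 12.09175788  5.91982508] [ -0.93082947 113.63604789 155.75542669]
```

{"op": "apply_moves", "data": {
  "increments": [
    [1,-7.8,-5.9,0,0],
    [1,-7.2,-6.4,0,0],
    [1,-6.5,-6.8,0,0],
    [1,-6,-7.2,0,0],
    [1,-5.2,-7.6,0,0],
    [1,-4.7,-7.9,0,0]
  ]
}}

```text
t: 6.4
eef_pos: [596.7, -8.0, 192.5]
tcp_rot: [2.791, 1.57, 2.918]
ft_force: [-0.6, 1.8, -1.5]
opening: 0.006
```

```bash
python3 - <<'E'
from g import *
s,R=tool();print(s["ft_force"],sc(s["eef_pos"]))
E
```

```text
[-0.58368422  1.84361063 -1.50865578] [ -1.19190796  69.32653709 192.47485596]
```

{"op": "apply_moves", "data": {
  "increments": [
    [1,-4,-8,0,0],
    [1,-3,-8,0,0],
    [1,-3,-8,0,0],
    [1,-2,-8,0,0],
    [1,-2,-8,0,0],
    [1,-1,-8,0,0],
    [1,0,-8,0,0]
  ]
}}

```text
t: 7.1
eef_pos: [604.1, -63.5, 207.5]
tcp_rot: [-0.056, 1.57, 0.071]
ft_force: [-0.4, 1.8, 0.9]
opening: 0.005
```

```bash
python3 - <<'E'
from g import *
s,R=tool();print(s["ft_force"],sc(s["eef_pos"]))
E
```

```text
[-0.40762625  1.82569156  0.92148151] [ -1.00977017  13.33300677 207.53010146]
```

```bash
python3 - <<'E'
import numpy as np
t=np.arange(1.57,3.15,.0785);y=112*np.cos(t)+2*np.sin(t);z=112*np.sin(t)-2*np.cos(t)
for a in zip(t[1:].round(2),(-np.diff(z)).round(1),np.diff(y).round(1)):print(*a)
E
```

```text
1.65 0.2 -8.8
1.73 0.9 -8.7
1.81 1.6 -8.7
1.88 2.2 -8.5
1.96 2.9 -8.3
2.04 3.5 -8.1
2.12 4.1 -7.8
2.2 4.7 -7.4
2.28 5.3 -7.0
2.36 5.8 -6.6
2.43 6.3 -6.1
2.51 6.8 -5.6
2.59 7.2 -5.0
2.67 7.6 -4.4
2.75 7.9 -3.8
2.83 8.2 -3.2
2.9 8.4 -2.5
2.98 8.6 -1.9
3.06 8.7 -1.2
3.14 8.8 -0.5
```

{"op": "apply_moves", "data": {
  "increments": [
    [1,0.2,-8.8,0,0],
    [1,0.9,-8.7,0,0],
    [1,1.6,-8.7,0,0],
    [1,2.2,-8.5,0,0],
    [1,2.9,-8.3,0,0],
    [1,3.5,-8.1,0,0]
  ]
}}

```text
t: 7.7
eef_pos: [610.6, -114.2, 195.7]
tcp_rot: [0.135, 1.571, 0.262]
ft_force: [1.5, 2.0, 0.3]
opening: 0.003
```

{"op": "apply_moves", "data": {
  "increments": [
    [1,4.1,-7.8,0,0],
    [1,4.7,-7.4,0,0],
    [1,5.3,-7,0,0],
    [1,5.8,-6.6,0,0],
    [1,6.3,-6.1,0,0]
  ]
}}

```text
t: 8.2
eef_pos: [614.8, -148.7, 169.3]
tcp_rot: [2.315, 1.571, 2.442]
ft_force: [1.0, 2.1, 0.4]
opening: 0.003
```

```bash
python3 - <<'E'
from g import *
s,R=tool();print(s["ft_force"],sc(s["eef_pos"]))
c=snap("side","s3");im=c["pixels"][70:240,240:400,::-1];cv2.imwrite("pics/s3c.png",cv2.resize(im,None,fx=3.5,fy=3.5,interpolation=cv2.INTER_CUBIC))
E
```

```text
[1.03975679 2.05996626 0.41716108] [ -1.16005311 -72.52862455 169.27306691]
```

View pics/s3c.png

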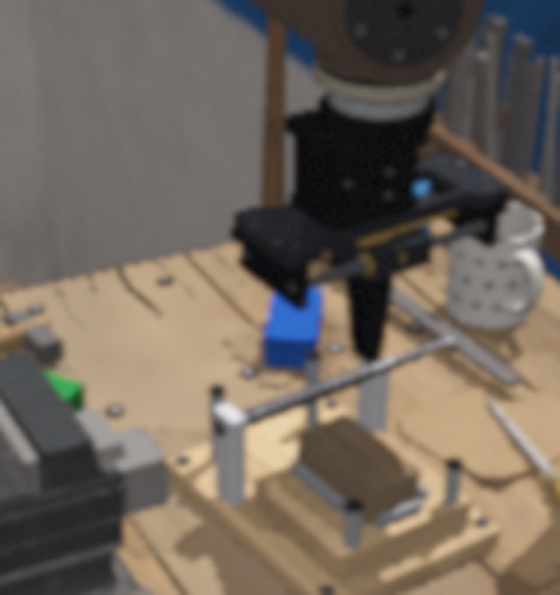

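The side view shows the leaf edge-on as the thin bar from (240,415) to (455,345), which fits about 2.4 rad. The finger is behind it and the block is untouched. I'll keep pushing down.

{"op": "apply_moves", "data": {
  "increments": [
    [1,6.8,-5.6,0,0],
    [1,7.2,-5,0,0],
    [1,7.6,-4.4,0,0],
    [1,7.9,-3.8,0,0],
    [1,8.2,-3.2,0,0]
  ]
}}

```text
t: 8.75
eef_pos: [617.6, -170.2, 131.4]
tcp_rot: [1.466, 1.571, 1.593]
ft_force: [-0.7, 2.2, 0.8]
opening: 0.004
```

{"op": "apply_moves", "data": {
  "increments": [
    [1,6,-1.9,0,0],
    [1,6,-1.5,0,0],
    [1,5,-1,0,0],
    [1,3,-0.5,0,0],
    [1,0,0,0,0]
  ]
}}

```text
t: 9.25
eef_pos: [618.2, -174.9, 111.7]
tcp_rot: [2.803, 1.57, 2.93]
ft_force: [-0.7, -0.9, 0.4]
opening: 0.004
```

```bash
python3 - <<'E'
from g import *
s,R=tool();print(s["ft_force"],sc(s["eef_pos"]))
E
```

```text
[-0.65207877 -0.92572532  0.4370395 ] [ -1.16718956 -98.94665856 111.73496674]
```

{"op": "apply_moves", "data": {
  "increments": [
    [1,3,0,0,0],
    [1,3,0,0,0],
    [1,3,0,0,0],
    [1,2,0,0,0],
    [1,1,0,0,0],
    [1,0,0,0,0]
  ]
}}

```text
t: 9.85
eef_pos: [618.1, -174.7, 99.9]
tcp_rot: [2.3, 1.57, 2.427]
ft_force: [-1.0, -0.3, 0.2]
opening: 0.006
```

{"op": "apply_moves", "data": {
  "increments": [
    [1,1.5,0,0,0],
    [1,0,0,0,0]
  ]
}}

```text
t: 10.05
eef_pos: [618.2, -174.7, 98.5]
tcp_rot: [2.174, 1.571, 2.302]
ft_force: [0.2, -0.3, 0.3]
opening: 0.006
```

{"op": "apply_moves", "data": {
  "increments": [
    [1,1.5,0,0,0],
    [1,0,0,0,0]
  ]
}}

```text
t: 10.25
eef_pos: [618.2, -174.7, 98.2]
tcp_rot: [-0.271, 1.57, -0.144]
ft_force: [-3.9, 0.9, 11.4]
opening: 0.007
```

It's stopped hard with the tip at z≈87, the leaf's expected top when fully down. One more light press, then I'll retreat.

{"op": "apply_moves", "data": {
  "increments": [
    [1,1.5,0,0,0],
    [1,0,0,0,0]
  ]
}}

```text
t: 10.45
eef_pos: [618.3, -174.8, 98.0]
tcp_rot: [-0.478, 1.57, -0.35]
ft_force: [-7.4, 2.7, 23.1]
opening: 0.006
```

{"op": "apply_moves", "data": {
  "increments": [
    [1,-5,0,0,0],
    [1,-20,0,0,0],
    [1,-40,0,0,0],
    [1,-40,0,0,0],
    [1,-20,40,0,0],
    [1,0,40,0,0],
    [1,0,40,0,0],
    [1,0,40,0,0],
    [1,0,0,0,0],
    [1,0,0,0,0]
  ]
}}

```text
t: 11.45
eef_pos: [597.9, -15.5, 220.7]
tcp_rot: [-0.669, 1.571, -0.54]
ft_force: [0.3, 0.4, -0.0]
opening: 0.007
```

```bash
python3 - <<'E'
from g import *
s,R=tool();print(s["t"],s["ft_force"],sc(s["eef_pos"]))
c=snap("side","s4");im=c["pixels"][140:255,270:395,::-1];cv2.imwrite("pics/s4c.png",cv2.resize(im,None,fx=5,fy=5,interpolation=cv2.INTER_CUBIC))
q=(proj(c,S2W(p,[L(np.pi,x,r,-2) for x,r in((-55,130),(55,130),(55,12),(-55,12))]))-[270,140]+.5)*5-.5
print(q.round(0).tolist())
q=(proj(c,S2W(p,[L(3.04,x,r,-2) for x,r in((-55,130),(55,130))]))-[270,140]+.5)*5-.5
print(q.round(0).tolist())
E
```

```text
11.45 [ 0.33075401  0.37717423 -0.0406611 ] [ -0.97281775  61.72604564 220.70438203]
[[346.0, 375.0], [524.0, 302.0], [382.0, 195.0], [209.0, 259.0]]
[[346.0, 352.0], [525.0, 279.0]]
```

View pics/s4c.png

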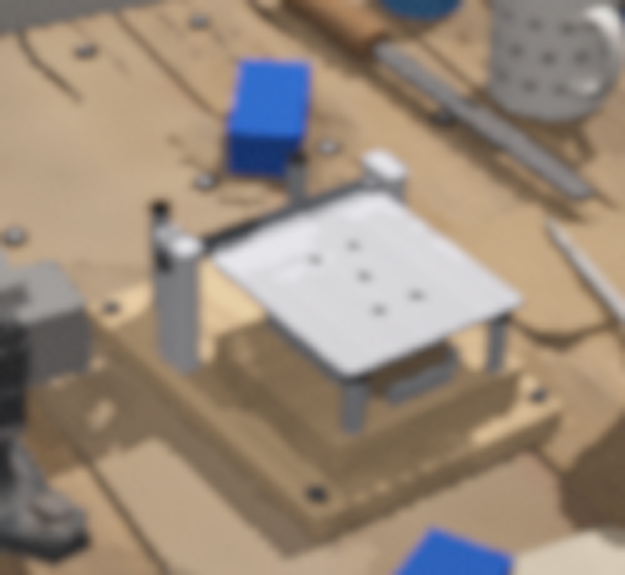

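The leaf's free corners sit at about (345,376) and (522,300). A fully-down leaf predicts (346,375) and (524,302), so it's down on both posts. The gripper is clear of everything.

```bash
python3 -c "
from cell import env
print(env.job_done())"
```

```text
the job is handed in; nothing more can be done
None
```

The leaf is flipped and lying fully down over the block, and the job is handed in at about 11.5 s of the 45 s limit. The hand-in reports no verdict, so the result below rests on my own checks.

**How it was done:** I kept the fingers closed and pointing down, and pushed the leaf's free edge in and up along its arc to upright. From there I pushed the plain face over and down at under 1 rad/s, finishing with a 23 N press onto the stop. The fingers never touched the drill plate side, so the leaf could not be pinched.

**Last checks:**
- **Leaf:** in the final side view its free corners are within about 2 px, in the 5x enlarged crop, of where a leaf at π should be. At 3.04 rad they would be about 23 px higher.
- **Contact:** the arm stopped against the leaf at z ≈ 87 mm, the leaf's expected top when down. After retreating, the wrist force was about 0.5 N, so the robot touches nothing.
- **Block and loose things:** the block looked undisturbed in the mid-way view, but the leaf mostly hides it now, so I did not measure its final position. I did not measure the bystanders either; the fingers stayed well away from them. No check disagreed.

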